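# Draw the pushed-back pan to the front of the rack with the pan hook

## Task

One of the three steel pans on the bench rack's lower deck has been pushed to the back: take the pan hook from the cutting boards, hook it over that pan's front rim and draw the pan straight forward until its front rim is level with the fronts of the two pans beside it. Keep the gripper off the pan and leave the other pans and the mixing bowl where they stand, then lay the hook back on the cutting boards without letting it drop.

Things in the scene. Friction and masses are not known exactly. Their poses are not given: they have to be found in the camera images.
- hook: Pan hook, 165 mm long, 0.16 kg: black slab handle 100 x 22 wide x 26 high; a flat steel bar 18 wide x 5 thick runs forward from it (underside 4.5 above the origin's level) to a leg turned down at the end. Origin mid-handle, +x to the hook, z up. Lies level on the boards, leg down; the rear 56 to 60 of the handle juts out over their near edge, free for fingers beside and below.
- hook_tip (a point): Foot of the hook's leg, middle of its lower end: at (112.5, 0, -13) mm in the hook's frame, level with the handle's underside. The leg is 5 thick (x = 110 to 115), 18 wide, and reaches 17.5 below the bar's underside.
- pan: The pushed-back pan: open steel food pan 176 long (x) x 108 wide x 65 high, 0.4 to 0.85 kg. Origin at underside level below the middle of the front rim's outer edge; +x back into the rack, z up. Front wall 3 thick, inner face at x = 13. Tart moulds are fixed inside from x = 70 back; ahead of that it is empty down to z = 3. Starts 85 to 100 behind the deck's front edge.
- pan_rim (a point): Middle of the top of that pan's front rim: (5, 0, 65) mm in the pan's frame. The rim is a flat flange 10 wide all round the top, outside the walls. The pan slides freely on the deck.
- pan_left: Same kind of pan (same size, origin and axes), at the front of the deck on the left (+y), its front rim level with the deck's front edge. A bystander.
- pan_right: Same kind of pan (same size, origin and axes), at the front of the deck on the right, its front rim level with the deck's front edge. A bystander.
- rack: Fixed steel rack 410 wide. Origin at bench level below the middle of the deck's front edge; +x straight back, y left, z up. Deck top z = 40, x = 0 to 300. Wire shelf above, underside z = 241, from x = -19 to 304: to come near it the gripper must lean back towards the robot, 20 to 45 degrees. Posts 18 thick at x = 20, 280, y = +-197. Pans at y = 0, +-126.
- boards: Two white cutting boards, stacked and fixed: together 230 (x) x 150 (y) x 40 high, to the right of the rack. Origin at bench level under their middle; near edge at x = -115, top at z = 40.
- bowl: Steel mixing bowl, 170 across, 80 high, on the bench to the left of the rack. Origin under its middle. A bystander.
There are look-alikes about, which are no part of the job. Of the things that look like the hook, the largest one is meant.

How it is judged:
By the outcome, as a careful person would: the job done as asked, in the order asked, and still so for the second after the job is handed in, with the robot touching nothing.
It also fails if it takes over 56 s, if anything falls off the work surface, if the arm or the gripper's body presses on something with over 40 N, if the wrist force passes 120 N, or if a joint passes its speed limit or range.

## Robot

A 6-joint arm with a two-finger parallel gripper is mounted at the origin on the work surface. World frame = base frame: x ahead of the robot, y to its left, z up, the work surface at z = 0. Lengths are in m, angles in rad, forces in N, time in s.
With the tool pointing down it reaches from about 0.375 to 0.975 m from the base axis. Payload 3.8 kg.
Tool frame: the origin (TCP) lies on the centre line of the jaws, within the pads' length; the fingertips stand 17 mm ahead of it and the grasp point (between the pads) lies 2 mm behind it (bot.tip_extent is the distance from the TCP to the fingertips, in m); z points along the fingers, y is the line along which they close (so a half turn about z gives the same grasp; the last joint's range is limited). The gripper opens to 85 mm and grips with 20 to 120 N. Pads are 22 mm wide; open, the fingers measure 114 mm over their backs; the gripper's body (76 mm by 85 mm) begins 54 mm behind the grasp point. The pads swing forward as they close: fully open they stand 13 mm farther back than shut.
Start: joints at [1.28, 0.264, 1.604, -0, 1.274, -0.037], TCP at [0.169, 0.653, 0.248] pointing down, gripper open.
Joint ranges: [-2.63, 2.63], [-0.94, 2.18], [0.31, 2.57], [-1.31, 4.45], [0, 2.66], [-2.55, 2.55]. Speed limits (rad/s): [2.57, 2.57, 3.14, 3.14, 3.14, 3.14].

## Interface

Orientations are given as a rotation vector (axis times angle).
In Python, from workcell import readout, read_camera, finish_job, bot gives the robot as it stands.
- The arm moves only by the tool jog_arm, never from a script. Its argument "deltas" is one flat list of numbers, 7 for each row, row after row: the shift along the tool's x, y, z in m, then the turn, a rotation vector about the tool's x, y, z in degrees, then the gripper command: -1 is shut, 1 is fully open, values between are in proportion. A call has 1 to 8 rows; each row is the pose to reach, as a shift and turn from the pose commanded when the call began, along the tool's axes at that moment; what a row does not reach only later rows make up. A row lasts 1/10 s, in which the tool goes at most 50 mm and 8.59 degrees, less where a joint would pass 70% of its speed; a pose out of reach is approached as far as the arm can. A call with a gripper value outside its range is refused whole. The fingers move at their own pace and stop on an object; "squeeze" is the grip in N (left out, the last holds). Time passes only in rows, so rows that repeat a pose let the fingers close. It gives the time, the measured TCP pose, the force, the opening and the grip force at its end, in the units of the state.
- readout.read_state(): the state, without advancing time (a new reading comes with each control period).
- read_camera(name): name is "scene" or "top" or "wrist"; returns a dict with "color" (480x640x3 uint8, blue, green, red), "fx", "fy", "cx", "cy" (pixels), "origin" and "attitude" of the camera in the world. Camera axes: x right, y down, z forward; pixel columns grow to the right and rows downward; lengths in m; the calibration is good to about 2 mm. The wrist camera is an equidistant fisheye: a pixel r from the principal point sees the ray r / f radians off the axis. A picture is of the moment at which its call begins. There is no depth.
- finish_job(): hands the job in; it is judged then, once.
The state is a dict: "time": time; "q": joint angles; "joint_vel": joint speeds; "joint_torque": joint torques, N m; "tool_pos": TCP position; "tcp_rot": TCP orientation; "wrist_force": force on the tool from outside, world axes, zero at the start; "torque": the same for the moment, N m; "width": opening from 0.0 (shut) to 1.0 (fully open); "grip_force": force on a finger pad.
Only numpy, scipy, OpenCV 4.12 (cv2) and the standard library are available. Lean on these libraries where they do the work, as an engineer would, in place of code of your own. Each camera call takes 0.05 s, during which the arm holds its last target. There are 200 camera calls.

## Working session

There is one attempt and no reset: what is moved stays moved. The work goes in short steps, Python scripts to look and compute and a tool call to move; the robot and the scene stay as the last step left them, time stands still between calls to the robot, and variables do not carry over. Pictures are saved under pics/ and viewed, at most 10 in all, crops included, and the job is handed in when it is done.

Besides the shell and the picture viewer there is one more tool, called after "Call:" as a command line: name --argument value ..., lists and objects as JSON in quotes. jog_arm: Moves the arm, as the interface text tells. Its arguments: {"type":"object","properties":{"deltas":{"type":"array"},"squeeze":{"type":"number"}},"required":["deltas"]}

```bash
ls; mkdir -p pics; python3 - <<'E'
from workcell import readout, read_camera, bot
import cv2,numpy as np
for n in("scene","top"):
    c=read_camera(n); cv2.imwrite(f"pics/{n}0.png",c["color"]); print(n,c["fx"],c["fy"],c["cx"],c["cy"],np.round(c["origin"],4),np.round(c["attitude"],4))
print(readout.read_state()); print([a for a in dir(bot) if a[0]!='_'])
E
```

```text
pics
scene 492.01097717061276 492.01097717061276 319.0837907521817 233.23451357866648 [1.2148 0.3034 0.9251] [-1.4784 -2.1446  0.8286]
top 474.50686570194785 474.50686570194785 312.5082988550279 240.3681794191115 [0.3921 0.0549 1.1119] [-2.1596  2.1092 -0.1476]
{'time': 0.1, 'q': array([ 1.28007164e+00,  2.64675326e-01,  1.60527794e+00,  2.45372094e-05,
        1.27370531e+00, -3.69133192e-02]), 'joint_vel': array([ 0.00063753, -0.00062098, -0.00424063,  0.00202038, -0.00137229,
       -0.00047889]), 'joint_torque': array([ 4.43569825e-04, -5.16698134e+01, -3.68592095e+01, -7.35664457e-05,
        6.23099899e-03, -5.71197489e-06]), 'tool_pos': array([0.16930678, 0.65275441, 0.2470663 ]), 'tcp_rot': array([-0.39758214, -3.11596861,  0.00319532]), 'wrist_force': array([ 0.42390526, -0.16922003, -0.77553761]), 'torque': array([-0.03635053, -0.03767529,  0.01424436]), 'grip_force': 0.0, 'width': 1.002680558323495}
['MotionError', 'tip_extent']
```

View pics/scene0.png

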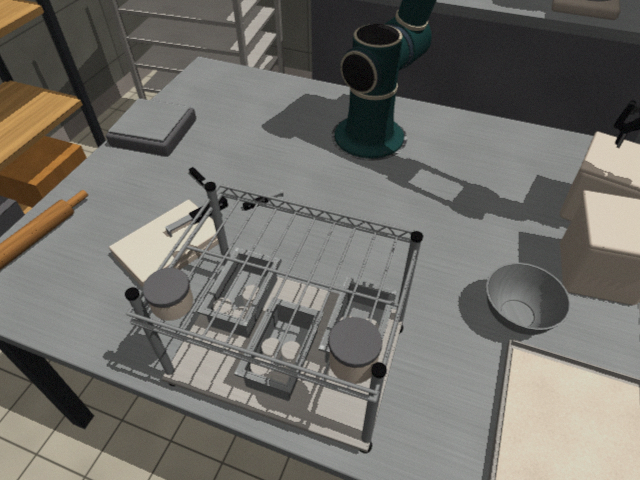

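View pics/top0.png

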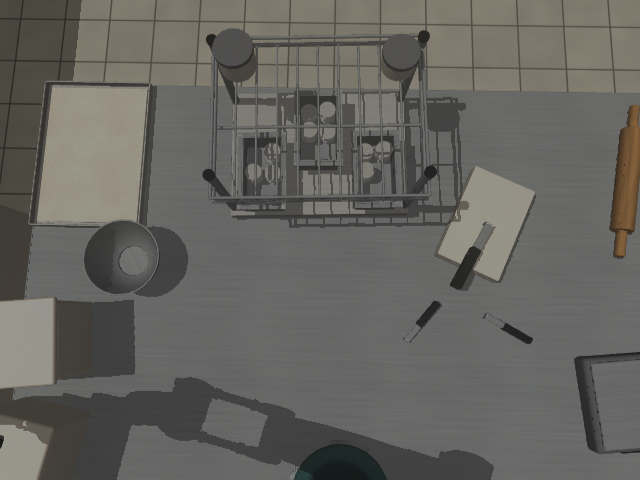

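Scene: rack in the middle, the pushed-back pan is the centre one, and the boards with the hook are on the robot's right of the rack. In the top view the boards have corners at about (478,167), (535,192), (497,281) and (436,253). The hook runs from (488,224) to (456,288), with two smaller look-alikes on the bench. The centre pan's front rim is near (320,167), and the deck front is near row 214.

```bash
cat > h.py <<'E'
import numpy as np,cv2
from scipy.spatial.transform import Rotation as R
from workcell import readout, read_camera
def rays(c,px):
    px=np.atleast_2d(np.asarray(px,float)); u=np.c_[(px-[c["cx"],c["cy"]])/[c["fx"],c["fy"]]]
    return np.asarray(c["origin"]),R.from_rotvec(c["attitude"]).apply(np.c_[u,np.ones(len(u))])
def frays(c,px):
    px=np.atleast_2d(np.asarray(px,float)); d=(px-[c["cx"],c["cy"]])/[c["fx"],c["fy"]]; th=np.linalg.norm(d,axis=1)
    u=d*(np.sin(th)/np.maximum(th,1e-9))[:,None]
    return np.asarray(c["origin"]),R.from_rotvec(c["attitude"]).apply(np.c_[u,np.cos(th)])
def plane(c,px,z,f=rays):
    o,d=f(c,px); return o+d*((z-o[2])/d[:,2])[:,None]
def tri(o1,d1,o2,d2):
    s=np.linalg.lstsq(np.c_[d1,-d2],o2-o1,rcond=None)[0]; a=o1+s[0]*d1;b=o2+s[1]*d2
    return (a+b)/2,np.linalg.norm(a-b)
E
python3 - <<'E'
from h import *
t=read_camera("top");s=read_camera("scene")
a=t["color"][30:300,200:550]; cv2.imwrite("pics/tc.png",cv2.resize(a,(777,600),interpolation=cv2.INTER_CUBIC))
a=s["color"][150:450,100:430]; cv2.imwrite("pics/sc.png",cv2.resize(a,(660,600),interpolation=cv2.INTER_CUBIC))
print("boards z.04",plane(t,[[478,167],[535,192],[497,281],[436,253]],.04).round(3))
hsv=cv2.cvtColor(t["color"],cv2.COLOR_BGR2GRAY)
m=(hsv<45).astype(np.uint8); n,l,st,ce=cv2.connectedComponentsWithStats(m)
for i in range(1,n):
    if st[i,4]>80 and 390<ce[i][0]<560 and 200<ce[i][1]<380:
        ys,xs=np.where(l==i); r=cv2.minAreaRect(np.c_[xs,ys].astype(np.float32)); print(r,plane(t,cv2.boxPoints(r),.066).round(3).tolist())
E
```

```text
boards z.04 [[ 0.739 -0.308  0.04 ]
 [ 0.682 -0.437  0.04 ]
 [ 0.475 -0.343  0.04 ]
 [ 0.535 -0.207  0.04 ]]
((465.2674865722656, 267.5095520019531), (11.971303939819336, 45.331336975097656), 28.610462188720703) [[0.463, -0.229, 0.066], [0.552, -0.278, 0.066], [0.539, -0.301, 0.066], [0.451, -0.251, 0.066]]
((427.71026611328125, 313.5241394042969), (7.398974895477295, 29.595903396606445), 40.23635482788086) [[0.379, -0.154, 0.066], [0.428, -0.196, 0.066], [0.418, -0.208, 0.066], [0.369, -0.166, 0.066]]
((516.7077026367188, 333.26153564453125), (32.497100830078125, 7.194014072418213), 29.744882583618164) [[0.371, -0.338, 0.066], [0.384, -0.346, 0.066], [0.352, -0.405, 0.066], [0.338, -0.397, 0.066]]
```

View pics/tc.png

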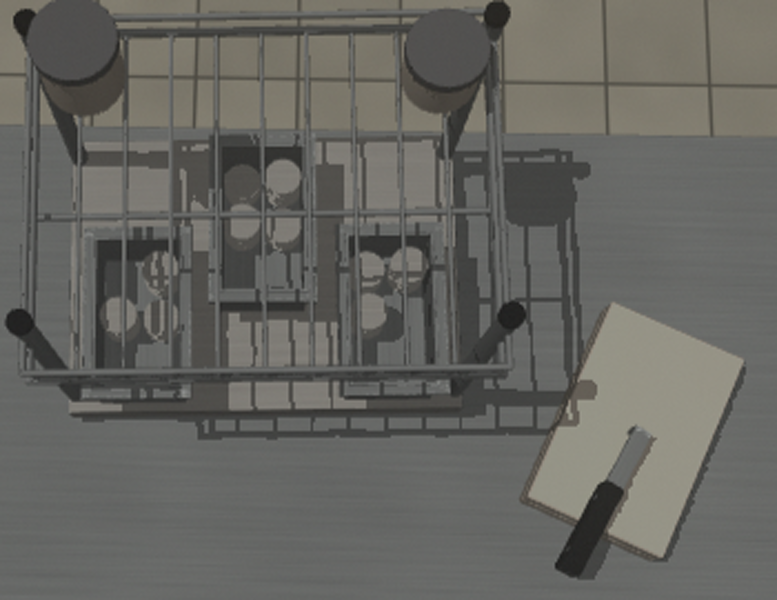

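View pics/sc.png

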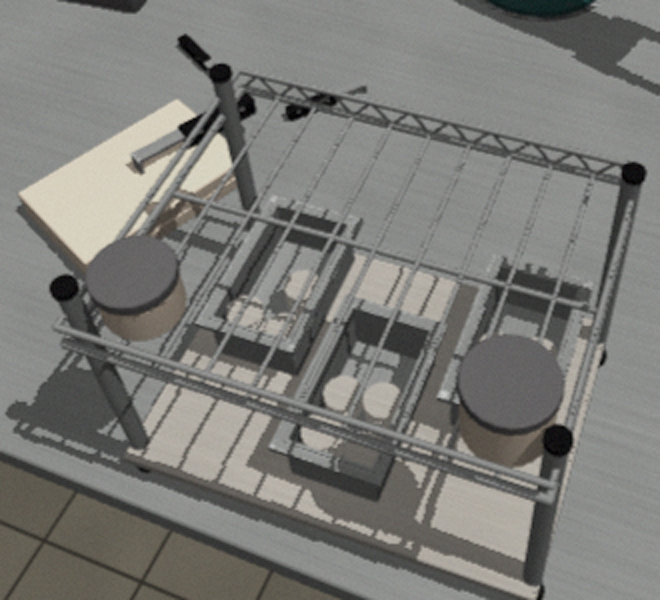

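Top crop: centre pan's front rim edge runs (209,300)-(314,300), left pan front (82..188,397), right pan front (342..450,395). Hook bar end is at (632,428)-(655,437) and the handle end at (556,567)-(580,577). Scene crop: centre rim front corners are at (358,300) and (440,320), bar end at (133,158)-(143,170).

```bash
python3 - <<'E'
from h import *
t=read_camera("top");s=read_camera("scene")
T=lambda p:(np.array(p)+.5)/[777/350,600/270]-.5+[200,30]
S=lambda p:(np.array(p)+.5)/2-.5+[100,150]
pts={"cR":((314,300),(358,300)),"cL":((209,300),(440,320)),"rR":((450,395),(272,198)),"rL":((342,395),(362,215)),"lR":((188,397),(500,258)),"lL":((82,397),(593,290)),
"barR":((655,437),(133,158)),"barL":((632,428),(143,170)),"postFR":((512,312),(221,72)),"postFL":((18,320),(632,172)),"postBR":((497,13),(64,287)),"boardBR":((744,360),(20,195)),"boardFR":((663,559),(180,100))}
for k,(a,b) in pts.items():
    o,d=rays(t,T(a));o2,d2=rays(s,S(b)); p,e=tri(o,d[0],o2,d2[0]); print(k,p.round(4),round(e*1e3,1),"top@.105/.040",plane(t,T(a),.105)[0,:2].round(4),plane(t,T(a),.04)[0,:2].round(4))
print("deck front",plane(t,T([[70,403],[460,400]]),.04).round(4))
E
```

```text
cR [0.7172 0.0181 0.1   ] 10.4 top@.105/.040 [0.7174 0.0134] [0.7384 0.0108]
cL [0.7145 0.1143 0.1104] 6.0 top@.105/.040 [0.7153 0.1175] [0.7361 0.1216]
rR [ 0.6254 -0.1213  0.0986] 0.7 top@.105/.040 [ 0.6241 -0.1206] [ 0.639  -0.1319]
rL [ 0.6205 -0.0146  0.1097] 1.0 top@.105/.040 [ 0.6218 -0.0154] [ 0.6366 -0.0199]
lR [0.6167 0.138  0.1009] 5.3 top@.105/.040 [0.6165 0.1351] [0.631  0.1403]
lL [0.6165 0.2409 0.0948] 0.2 top@.105/.040 [0.6143 0.239 ] [0.6286 0.2509]
barR [ 0.5957 -0.3344  0.0526] 6.1 top@.105/.040 [ 0.5868 -0.318 ] [ 0.5994 -0.3421]
barL [ 0.6057 -0.3137  0.049 ] 4.0 top@.105/.040 [ 0.5952 -0.2962] [ 0.6083 -0.3188]
postFR [ 0.6473 -0.1352  0.3   ] 1.8 top@.105/.040 [ 0.7091 -0.1819] [ 0.7295 -0.1972]
postFL [0.6334 0.2569 0.2995] 1.9 top@.105/.040 [0.6909 0.3064] [0.7102 0.3227]
postBR [ 0.906  -0.1272  0.2988] 0.3 top@.105/.040 [ 1.0285 -0.1707] [ 1.0696 -0.1853]
boardBR [ 0.6832 -0.4372  0.0363] 2.7 top@.105/.040 [ 0.6652 -0.407 ] [ 0.6828 -0.4369]
boardFR [ 0.4737 -0.3452  0.0357] 4.6 top@.105/.040 [ 0.4692 -0.3216] [ 0.4742 -0.3459]
deck front [[ 0.622   0.2631  0.04  ]
 [ 0.6339 -0.1422  0.04  ]]
```

```bash
cat >> h.py <<'E'
def rot(psi,th):
    c,s=np.cos(np.radians(th)),np.sin(np.radians(th)); cp,sp=np.cos(np.radians(psi)),np.sin(np.radians(psi))
    return np.array([[-c*cp,-sp,s*cp],[-c*sp,cp,s*sp],[-s,0,-c]])
def go(*targets):
    """deltas for (pos,psi,lean) targets from the present pose"""
    st=readout.read_state(); R0=R.from_rotvec(st["tcp_rot"]).as_matrix()
    print("t",round(st["time"],1),"pos",st["tool_pos"].round(4),"F",st["wrist_force"].round(1),"w",round(st["width"],2),"g",round(st["grip_force"],1))
    for p,psi,th in targets:
        d=R0.T@(np.array(p)-st["tool_pos"]); r=R.from_matrix(R0.T@rot(psi,th)).as_rotvec(degrees=True)
        print(d.round(4).tolist(),r.round(1).tolist())
E
python3 - <<'E'
from h import *
go(([.42,.25,.28],-20,0),([.42,.25,.28],-20,20),([.36,-.15,.28],-30,30))
E
```

```text
t 0.3 pos [0.1694 0.6531 0.2478] F [-0.7 -0.1 -0.7] w 1.0 g 0.0
[-0.3438, -0.3273, -0.032] [-0.0, -0.0, 5.5]
[-0.3438, -0.3273, -0.032] [0.9, -20.0, 5.4]
[-0.3861, -0.7296, -0.0316] [4.0, -29.8, 15.1]
```

Call:
jog_arm --deltas '[0, 0, -0.05, 0, 0, 0, 0.2, -0.344, -0.327, -0.05, 0.9, -20, 5.4, 0.2, -0.344, -0.327, -0.05, 0.9, -20, 5.4, 0.2, -0.344, -0.327, -0.05, 0.9, -20, 5.4, 0.2, -0.344, -0.327, -0.05, 0.9, -20, 5.4, 0.2, -0.344, -0.327, -0.05, 0.9, -20, 5.4, 0.2, -0.344, -0.327, -0.05, 0.9, -20, 5.4, 0.2, -0.344, -0.327, -0.05, 0.9, -20, 5.4, 0.2]' --squeeze 70

```text
time: 1.1
tool_pos: [0.3549, 0.3547, 0.2984]
tcp_rot: [0.484, 2.754, -0.083]
wrist_force: [1.7, 0.6, 0.9]
width: 0.602
grip_force: 0.0
```

```bash
python3 - <<'E'
from h import *
psi=-30
u=np.array([np.cos(np.radians(psi)),np.sin(np.radians(psi))])
g=np.array([.500,-.265])-.03*u
print(g); 
go(([.42,.05,.30],-25,25),([*(g-.09*u),.22],-30,32),([*(g),.12],-30,32))
E
```

```text
[ 0.47401924 -0.25      ]
t 1.1 pos [0.3549 0.3547 0.2984] F [1.7 0.6 0.9] w 0.6 g 0.0
[-0.1557, -0.2642, 0.0547] [2.0, -5.0, 4.7]
[-0.189, -0.5122, 0.1516] [4.5, -11.9, 9.0]
[-0.238, -0.5281, 0.2759] [4.5, -11.9, 9.0]
```

Call:
jog_arm --deltas '[-0.17, -0.28, 0.055, 2, -5, 4.7, 0.2, -0.17, -0.28, 0.055, 2, -5, 4.7, 0.2, -0.17, -0.28, 0.055, 2, -5, 4.7, 0.2, -0.17, -0.28, 0.055, 2, -5, 4.7, 0.2, -0.17, -0.28, 0.055, 2, -5, 4.7, 0.2, -0.17, -0.28, 0.055, 2, -5, 4.7, 0.2, -0.2, -0.51, 0.13, 4.5, -11.9, 9, 0.2, -0.2, -0.51, 0.13, 4.5, -11.9, 9, 0.2]'

```text
time: 1.9
tool_pos: [0.4107, -0.0336, 0.2807]
tcp_rot: [0.673, 2.506, -0.193]
wrist_force: [0.1, -0.4, -0.8]
width: 0.602
grip_force: 0.0
```

```bash
python3 - <<'E'
from h import *
psi=-30
u=np.array([np.cos(np.radians(psi)),np.sin(np.radians(psi))])
g=np.array([.500,-.265])-.03*u
go(([*(g-.08*u),.19],-30,32))
E
```

```text
t 1.9 pos [ 0.4107 -0.0336  0.2807] F [ 0.1 -0.4 -0.8] w 0.6 g 0.0
[-0.0223, -0.1557, 0.121] [-0.0, 0.1, -0.0]
```

Call:
jog_arm --deltas '[-0.022, -0.156, 0.12, 0, 0, 0, 0.2, -0.022, -0.156, 0.12, 0, 0, 0, 0.2, -0.022, -0.156, 0.12, 0, 0, 0, 0.2, -0.022, -0.156, 0.12, 0, 0, 0, 0.2, -0.022, -0.156, 0.12, 0, 0, 0, 0.2, -0.022, -0.156, 0.12, 0, 0, 0, 0.2]'

```text
time: 2.5
tool_pos: [0.4034, -0.2117, 0.191]
tcp_rot: [0.68, 2.508, -0.195]
wrist_force: [-0.2, -0.4, 0.4]
width: 0.598
grip_force: 0.0
```

```bash
python3 - <<'E'
from h import *
c=read_camera("wrist"); cv2.imwrite("pics/w1.png",c["color"]); print({k:c[k] for k in("fx","cx","cy")},c["origin"],c["attitude"]); go()
E
```

```text
{'fx': 371.64829954431775, 'cx': 314.3145009298919, 'cy': 235.46749380801973} [ 0.29492399 -0.14773943  0.26143588] [2.0503411  1.17471352 0.52285809]
t 2.5 pos [ 0.4045 -0.2105  0.1919] F [1.1 1.  0.1] w 0.6 g 0.0
```

View pics/w1.png

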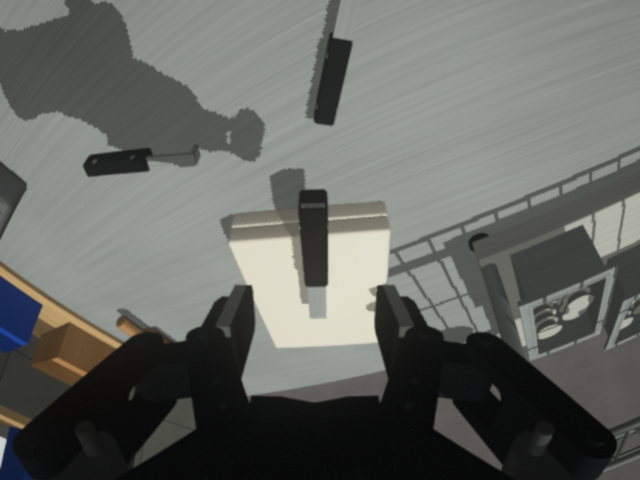

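Wrist view: handle rear top edge is near (301..327,206), handle front near (303..328,285), bar end near (310..326,318). The handle is centred between the jaws (col ~314) and juts out over the boards' near edge.

```bash
python3 - <<'E'
from h import *
c=read_camera("wrist"); t=read_camera("top")
q=dict(rear=(314,206.5),front=(315.5,284.5),end=(318,318))
for k,p in q.items(): print(k,plane(c,p,.066 if k!='end' else .0625,frays).round(4))
print("boardedge",plane(c,[(233,237),(386,226)],.04,frays).round(4), plane(c,[(275,347),(388,344)],.04,frays).round(4))
# heights: handle front (top cam crop px mid front of handle) and bar end
T=lambda p:(np.array(p)+.5)/[777/350,600/270]-.5+[200,30]
for k,p in dict(front=(611,484),end=(643.5,432)).items():
    o,d=frays(c,q[k]);o2,d2=rays(t,T(p));print(k,tri(o,d[0],o2,d2[0]))
E
```

```text
rear [[ 0.4572 -0.2411  0.066 ]]
front [[ 0.5444 -0.2903  0.066 ]]
end [[ 0.6068 -0.3232  0.0625]]
boardedge [[ 0.4741 -0.3367  0.04  ]
 [ 0.5306 -0.2105  0.04  ]] [[ 0.6862 -0.4386  0.04  ]
 [ 0.7608 -0.2968  0.04  ]]
front (array([ 0.54534887, -0.2890482 ,  0.06525427]), np.float64(0.0032809304239104086))
end (array([ 0.59918057, -0.319808  ,  0.06739711]), np.float64(0.0016507770804644877))
```

```bash
python3 - <<'E'
from h import *
psi=-29.3; a=np.radians(psi); u=np.array([np.cos(a),np.sin(a),0])
g=np.array([.501,-.2654,.053])-.028*u; Z=rot(psi,32)[:,2]; g=g+.002*Z
print(g); go((g-.08*Z,psi,32),(g,psi,32))
E
```

```text
[ 0.47750631 -0.25221596  0.0513039 ]
t 2.6 pos [ 0.4058 -0.2091  0.1929] F [ 0.3 -0.6  0.8] w 0.6 g 0.0
[0.0041, -0.002, 0.0845] [-0.4, 0.0, -0.5]
[0.0041, -0.0015, 0.1645] [-0.4, 0.0, -0.5]
```

Call:
jog_arm --deltas '[0.004, -0.002, 0.08, -0.4, 0, -0.5, 0.2, 0.004, -0.002, 0.1, -0.4, 0, -0.5, 0.2, 0.004, -0.002, 0.13, -0.4, 0, -0.5, 0.2, 0.004, -0.002, 0.15, -0.4, 0, -0.5, 0.2, 0.004, -0.002, 0.163, -0.4, 0, -0.5, 0.2, 0.004, -0.002, 0.163, -0.4, 0, -0.5, 0.2]'

```text
time: 3.25
tool_pos: [0.477, -0.2508, 0.0506]
tcp_rot: [0.653, 2.514, -0.185]
wrist_force: [0.0, 0.6, -0.0]
width: 0.598
grip_force: 0.0
```

```bash
python3 - <<'E'
from h import *
c=read_camera("wrist"); cv2.imwrite("pics/w2.png",c["color"])
psi=-29.3; g=[.4775,-.2522,.0513]
go((g,psi,32))
E
```

```text
t 3.3 pos [ 0.4769 -0.2511  0.0515] F [ 0.8 -1.  -1.2] w 0.6 g 0.0
[-0.0007, -0.0006, 0.0007] [0.1, -0.1, 0.1]
```

View pics/w2.png

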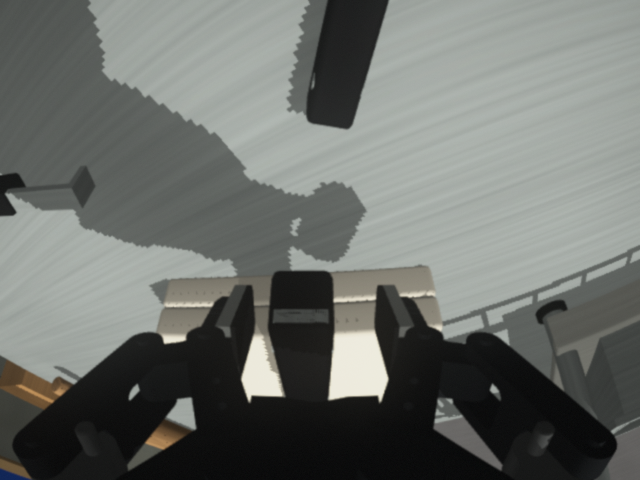

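```bash
python3 - <<'E'
from h import *
c=read_camera("wrist"); st=readout.read_state(); R0=R.from_rotvec(st["tcp_rot"]).as_matrix()
for p in[(302,310),(302,323),(305,385)]:
    P=plane(c,p,.066,frays)[0]; print(P.round(4),(R0.T@(P-st["tool_pos"])).round(4))
E
```

```text
[ 0.4482 -0.2389  0.066 ] [ 0.0193 -0.003  -0.0282]
[ 0.4551 -0.2431  0.066 ] [ 0.0124 -0.0032 -0.0239]
[ 0.5075 -0.2727  0.066 ] [-0.0387 -0.0035  0.0079]
```

The handle (cols 272–332, mid 302) sits about 3 mm off the jaw centre (314) towards tool −y. I'll shift, then close.

Call:
jog_arm --deltas '[0, -0.0032, 0, 0, 0, 0, 0.2, 0, -0.0032, 0, 0, 0, 0, -1, 0, -0.0032, 0, 0, 0, 0, -1, 0, -0.0032, 0, 0, 0, 0, -1, 0, -0.0032, 0, 0, 0, 0, -1, 0, -0.0032, 0, 0, 0, 0, -1, 0, -0.0032, 0, 0, 0, 0, -1, 0, -0.0032, 0, 0, 0, 0, -1]' --squeeze 70

```text
time: 4.15
tool_pos: [0.4748, -0.2562, 0.053]
tcp_rot: [0.657, 2.509, -0.189]
wrist_force: [-3.2, 3.8, 6.8]
width: 0.245
grip_force: 68.1
```

```bash
python3 - <<'E'
from h import *
go()
E
```

```text
t 4.2 pos [ 0.4748 -0.2562  0.053 ] F [-3.2  3.8  6.8] w 0.24 g 68.1
```

Call:
jog_arm --deltas '[-0.01, 0, -0.016, 0, 0, 0, -1, -0.026, 0, -0.042, 0, 0, 0, -1, -0.053, 0, -0.085, 0, 0, 0, -1, -0.053, 0, -0.085, 0, 0, 0, -1, -0.053, 0, -0.085, 0, 0, 0, -1]'

```text
time: 4.65
tool_pos: [0.4748, -0.2566, 0.1541]
tcp_rot: [0.658, 2.507, -0.189]
wrist_force: [0.2, 0.2, -2.1]
width: 0.248
grip_force: 68.5
```

```bash
python3 - <<'E'
from h import *
go(([.44,.056,.15],1.9,32))
t=read_camera("top");cv2.imwrite("pics/t2.png",cv2.resize(t["color"][100:300,330:530],(600,600),interpolation=cv2.INTER_CUBIC))
E
```

```text
t 4.7 pos [ 0.4748 -0.2566  0.1541] F [ 0.2  0.2 -2.1] w 0.25 g 68.5
[0.1578, 0.2553, -0.0943] [-16.6, 0.2, -26.5]
```

View pics/t2.png

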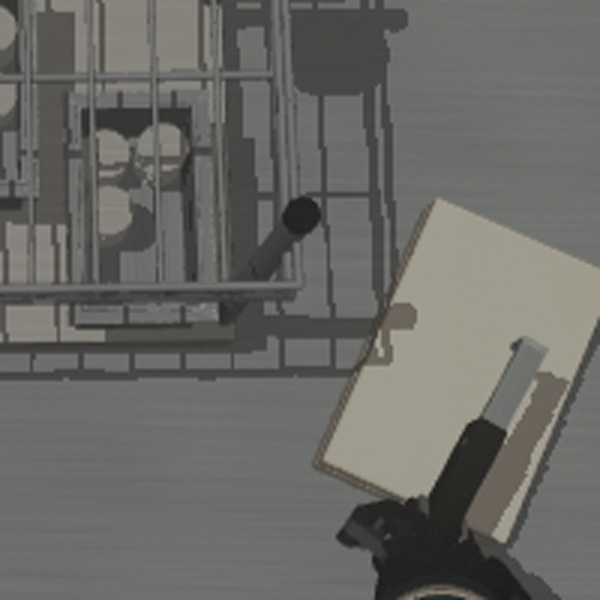

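Hook is held clear of the boards: bar end at crop (513..547, 344), handle front at crop (489,424).

```bash
python3 - <<'E'
from h import *
t=read_camera("top"); st=readout.read_state(); R0=R.from_rotvec(st["tcp_rot"]).as_matrix()
T=lambda p:(np.array(p)+.5)/3-.5+[330,100]
e=plane(t,T((530,344)),.1645)[0]; f=plane(t,T((489,424)),.167)[0]
print(e,f,np.degrees(np.arctan2(*(e-f)[[1,0]])),np.linalg.norm((e-f)[:2]))
print("tool yaw",np.degrees(np.arctan2(R0[1,2],R0[0,2])), "end fwd/lateral from tcp", rot(0,0)[:2,:2]@np.zeros(2))
a=np.arctan2(R0[1,2],R0[0,2]);u=np.array([np.cos(a),np.sin(a)]);v=np.array([-u[1],u[0]])
for p in(e,f): d=(p-st["tool_pos"])[:2]; print("fwd",d@u,"lat",d@v)
E
```

```text
[ 0.60065762 -0.32012372  0.1645    ] [ 0.54490333 -0.28985134  0.167     ] -28.500210022773977 0.06344256123949078
tool yaw -29.343656632136582 end fwd/lateral from tcp [0. 0.]
fwd 0.14349517629066347 lat 0.006230997437286032
fwd 0.08005948910292815 lat 0.005297098274457328
```

Call:
jog_arm --deltas '[0.05, 0.05, -0.028, -4, 0, -6, -1, 0.08, 0.1, -0.05, -8, 0.1, -13, -1, 0.12, 0.15, -0.07, -12, 0.1, -19, -1, 0.158, 0.255, -0.094, -16.6, 0.2, -26.5, -1, 0.158, 0.255, -0.094, -16.6, 0.2, -26.5, -1, 0.158, 0.255, -0.094, -16.6, 0.2, -26.5, -1, 0.158, 0.255, -0.094, -16.6, 0.2, -26.5, -1, 0.158, 0.255, -0.094, -16.6, 0.2, -26.5, -1]'

```text
time: 5.55
tool_pos: [0.4367, 0.0585, 0.145]
tcp_rot: [-0.046, 2.592, 0.016]
wrist_force: [-0.8, 0.2, -1.4]
width: 0.246
grip_force: 69.2
```

```bash
python3 - <<'E'
from h import *
go(([.5985,.0566,.143],1.9,32),([.5985,.0566,.104],1.9,32))
E
```

```text
t 5.5 pos [0.4367 0.0585 0.145 ] F [-0.8  0.2 -1.4] w 0.25 g 69.2
[-0.1368, -0.0078, 0.0861] [0.2, -0.5, 0.1]
[-0.1164, -0.0079, 0.1193] [0.2, -0.5, 0.1]
```

Call:
jog_arm --deltas '[-0.03, -0.003, 0.02, 0.2, 0, 0.1, -1, -0.06, -0.005, 0.038, 0.2, -0.5, 0.1, -1, -0.09, -0.008, 0.057, 0.2, -0.5, 0.1, -1, -0.12, -0.008, 0.076, 0.2, -0.5, 0.1, -1, -0.137, -0.008, 0.086, 0.2, -0.5, 0.1, -1, -0.137, -0.008, 0.086, 0.2, -0.5, 0.1, -1, -0.137, -0.008, 0.086, 0.2, -0.5, 0.1, -1]'

```text
time: 6.25
tool_pos: [0.5987, 0.0534, 0.1436]
tcp_rot: [-0.038, 2.584, 0.011]
wrist_force: [-1.6, 0.2, -1.6]
width: 0.243
grip_force: 69.1
```

```bash
python3 - <<'E'
from h import *
go(([.5985,.0566,.104],1.9,32))
t=read_camera("top");s=read_camera("scene")
a=cv2.resize(t["color"][90:230,250:390],(400,400),interpolation=cv2.INTER_CUBIC)
b=cv2.resize(s["color"][260:400,240:380],(400,400),interpolation=cv2.INTER_CUBIC)
cv2.imwrite("pics/d1.png",cv2.convertScaleAbs(np.hstack([a,b]),alpha=1.5))
E
```

```text
t 6.2 pos [0.5987 0.0534 0.1436] F [-1.6  0.2 -1.6] w 0.24 g 69.1
[0.021, 0.0032, 0.0335] [-0.1, -0.1, -0.2]
```

View pics/d1.png

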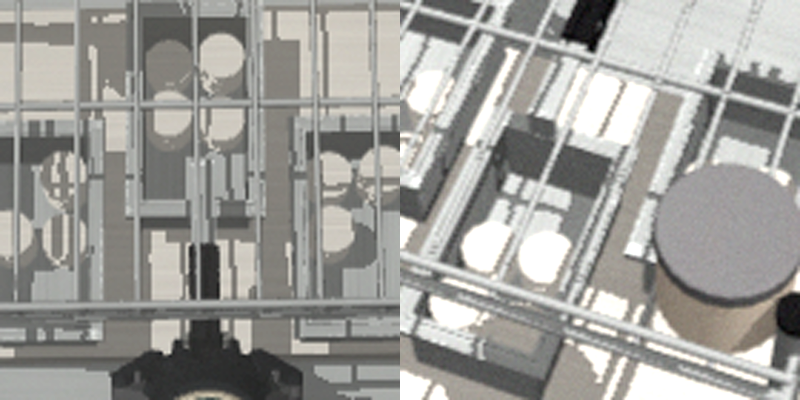

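```bash
python3 - <<'E'
from h import *
t=read_camera("top")
T=lambda p:(np.array(p)+.5)/(400/140)-.5+[250,90]
print("bar end",plane(t,T([(190,157),(215,157)]),.1535).round(4),"rim front",plane(t,T([(126,217),(266,217)]),.105).round(4),"rim back edge",plane(t,T([(140,200),(250,200)]),.105).round(4))
go(([.600,.0570,.104],1.9,32))
E
```

```text
bar end [[0.7446 0.0688 0.1535]
 [0.745  0.0503 0.1535]] rim front [[0.7132 0.1177 0.105 ]
 [0.7154 0.0099 0.105 ]] rim back edge [[0.727  0.1073 0.105 ]
 [0.7288 0.0224 0.105 ]]
t 6.4 pos [0.5988 0.0534 0.1452] F [ 0.2  0.2 -1.8] w 0.24 g 69.1
[0.0208, 0.0035, 0.0356] [-0.1, 0.1, -0.2]
```

Top view: bar end is at x≈0.745, about 12 mm past the front wall's inner face (≈0.728), and about 4 mm to the right of the pan's middle. I'll shift left 4 mm and lower.

Call:
jog_arm --deltas '[0.002, 0.0037, 0.003, 0, 0, 0, -1, 0.005, 0.0037, 0.01, 0, 0, 0, -1, 0.01, 0.0037, 0.018, 0, 0, 0, -1, 0.014, 0.0037, 0.025, 0, 0, 0, -1, 0.018, 0.0037, 0.031, 0, 0, 0, -1, 0.02, 0.0037, 0.0335, 0, 0, 0, -1, 0.02, 0.0037, 0.0335, 0, 0, 0, -1]'

```text
time: 7.1
tool_pos: [0.6011, 0.0572, 0.1067]
tcp_rot: [-0.038, 2.58, 0.011]
wrist_force: [-1.3, -0.2, -2.4]
width: 0.246
grip_force: 69.2
```

```bash
python3 - <<'E'
from h import *
st=readout.read_state(); p=st["tool_pos"]; 
go(); a=np.radians(1.9); u=np.array([np.cos(a),np.sin(a),0])
for d in(.02,.04,.08,.105,.11): go((p-d*u,1.9,32))
E
```

```text
t 7.1 pos [0.6011 0.0572 0.1067] F [-1.3 -0.2 -2.4] w 0.25 g 69.2
t 7.1 pos [0.6011 0.0572 0.1067] F [-1.3 -0.2 -2.4] w 0.25 g 69.2
[0.0169, -0.0001, -0.0106] [-0.1, 0.2, -0.2]
t 7.1 pos [0.6011 0.0572 0.1067] F [-1.3 -0.2 -2.4] w 0.25 g 69.2
[0.0339, -0.0002, -0.0213] [-0.1, 0.2, -0.2]
t 7.1 pos [0.6011 0.0572 0.1067] F [-1.3 -0.2 -2.4] w 0.25 g 69.2
[0.0677, -0.0003, -0.0426] [-0.1, 0.2, -0.2]
t 7.1 pos [0.6011 0.0572 0.1067] F [-1.3 -0.2 -2.4] w 0.25 g 69.2
[0.0889, -0.0004, -0.0559] [-0.1, 0.2, -0.2]
t 7.1 pos [0.6011 0.0572 0.1067] F [-1.3 -0.2 -2.4] w 0.25 g 69.2
[0.0931, -0.0004, -0.0586] [-0.1, 0.2, -0.2]
```

Call:
jog_arm --deltas '[0.0042, 0, -0.0027, 0, 0, 0, -1, 0.0085, 0, -0.0053, 0, 0, 0, -1, 0.012, 0, -0.0075, 0, 0, 0, -1, 0.016, 0, -0.01, 0, 0, 0, -1, 0.02, 0, -0.0125, 0, 0, 0, -1, 0.025, 0, -0.0156, 0, 0, 0, -1, 0.03, 0, -0.0188, 0, 0, 0, -1, 0.034, 0, -0.0213, 0, 0, 0, -1]'

```text
time: 7.9
tool_pos: [0.5618, 0.0561, 0.1085]
tcp_rot: [-0.038, 2.576, 0.012]
wrist_force: [4.3, 0.3, -2.0]
width: 0.252
grip_force: 68.8
```

```bash
python3 - <<'E'
from h import *
a=np.radians(1.9); u=np.array([np.cos(a),np.sin(a),0]); p=np.array([.6011,.0572,.1065])
go((p-.092*u,1.9,32))
t=read_camera("top");cv2.imwrite("pics/t3.png",t["color"])
E
```

```text
t 7.9 pos [0.5618 0.0561 0.1085] F [ 4.3  0.3 -2. ] w 0.25 g 68.8
[0.0456, -0.0004, -0.0265] [-0.1, 0.4, -0.2]
```

Contact: about 5 N of drag, so the pan is moving.

Call:
jog_arm --deltas '[0.006, 0, -0.003, 0, 0.1, 0, -1, 0.012, 0, -0.0065, 0, 0.2, 0, -1, 0.018, 0, -0.01, 0, 0.3, 0, -1, 0.024, 0, -0.0135, 0, 0.4, 0, -1, 0.031, 0, -0.0175, 0, 0.4, 0, -1, 0.037, 0, -0.021, 0, 0.4, 0, -1, 0.042, 0, -0.024, 0, 0.4, 0, -1, 0.0455, 0, -0.0262, 0, 0.4, 0, -1]'

```text
time: 8.75
tool_pos: [0.5109, 0.0547, 0.1079]
tcp_rot: [-0.038, 2.579, 0.012]
wrist_force: [6.5, -0.0, 0.9]
width: 0.248
grip_force: 69.0
```

```bash
python3 - <<'E'
from h import *
go()
t=read_camera("top")
a=cv2.resize(t["color"][110:250,215:435],(800,509),interpolation=cv2.INTER_CUBIC)
cv2.imwrite("pics/t4.png",cv2.convertScaleAbs(a,alpha=1.5))
E
```

```text
t 8.8 pos [0.5109 0.0547 0.1079] F [ 6.5 -0.   0.9] w 0.25 g 69.0
```

View pics/t4.png

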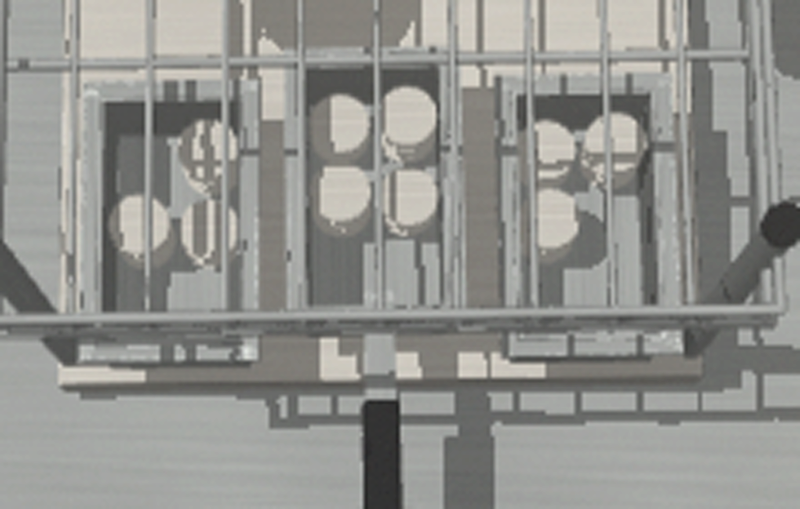

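Centre pan's front is still about 28–30 px short (back inner edges at rows 68 against 102 and 95), i.e. about 17 mm. Neighbours are untouched.

Call:
jog_arm --deltas '[0.003, 0, -0.0019, 0, 0, 0, -1, 0.006, 0, -0.0037, 0, 0, 0, -1, 0.009, 0, -0.0056, 0, 0, 0, -1, 0.011, 0, -0.0069, 0, 0, 0, -1, 0.0127, 0, -0.008, 0, 0, 0, -1, 0.0127, 0, -0.008, 0, 0, 0, -1]'

```text
time: 9.4
tool_pos: [0.4954, 0.0542, 0.1072]
tcp_rot: [-0.038, 2.581, 0.012]
wrist_force: [4.6, 0.3, 1.2]
width: 0.249
grip_force: 69.0
```

```bash
python3 - <<'E'
from h import *
go()
t=read_camera("top")
a=cv2.resize(t["color"][110:250,215:435],(800,509),interpolation=cv2.INTER_CUBIC)
a=cv2.convertScaleAbs(a,alpha=1.5)
cv2.imwrite("pics/t5.png",np.vstack([cv2.resize(a[60:120],(800,120)),cv2.resize(a[300:400,:],(800,400))]))
E
```

```text
t 9.4 pos [0.4954 0.0542 0.1072] F [4.6 0.3 1.2] w 0.25 g 69.0
```

View pics/t5.png

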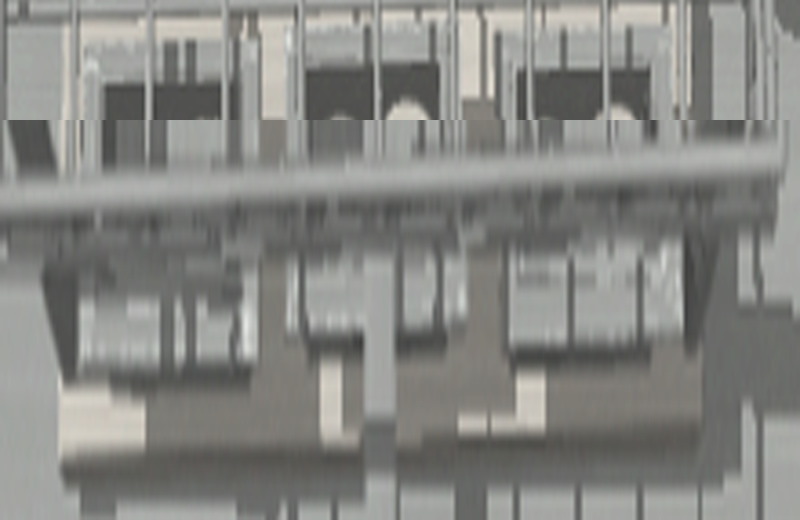

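Front edges (4x rows): left 364, right 345, centre about 328. That leaves about 3.7 mm, and the back edges agree.

Call:
jog_arm --deltas '[0.001, 0, -0.0006, 0, 0, 0, -1, 0.002, 0, -0.0013, 0, 0, 0, -1, 0.0031, 0, -0.002, 0, 0, 0, -1, 0.0031, 0, -0.002, 0, 0, 0, -1, 0.0031, 0, -0.002, 0, 0, 0, -1]'

```text
time: 9.95
tool_pos: [0.4916, 0.0541, 0.1069]
tcp_rot: [-0.038, 2.582, 0.012]
wrist_force: [6.0, 0.6, 1.0]
width: 0.246
grip_force: 69.0
```

```bash
cat > m.py <<'E'
from h import *
def meas(img):
    g=cv2.cvtColor(img,cv2.COLOR_BGR2GRAY).astype(float)
    out={}
    for k,xs in dict(L=(240,282),C1=(300,313),C2=(326,337),R=(358,398)).items():
        r=[]
        for x in range(*xs):
            col=cv2.GaussianBlur(g[:,x:x+1],(1,3),0.6)[:,0]; d=np.diff(col)[196:213]   # bright rim -> dark shadow
            i=int(np.argmin(d))
            if 0<i<len(d)-1 and d[i]<-12:
                a,b,c=d[i-1:i+2]; r.append(196+i+.5+.5*(a-c)/(a-2*b+c))
        out[k]=(np.median(r).round(2),len(r)) if r else None
    return out
E
python3 - <<'E'
from m import *
go(); t=read_camera("top"); m=meas(t["color"]); print(m)
E
```

```text
t 9.9 pos [0.4916 0.0541 0.1069] F [6.  0.6 1. ] w 0.25 g 69.0
{'L': (np.float64(208.49), 42), 'C1': (np.float64(208.35), 13), 'C2': (np.float64(207.76), 9), 'R': (np.float64(207.3), 31)}
```

The centre edge is on the line between its neighbours to within 0.3 mm. I'll ease the hook forward 6 mm to unload it, lift, then back out.

Call:
jog_arm --deltas '[-0.0026, 0, 0.0016, 0, 0, 0, -1, -0.0051, 0, 0.0032, 0, 0, 0, -1, -0.0051, 0, 0.0032, 0, 0, 0, -1, -0.0104, 0, -0.0053, 0, 0, 0, -1, -0.021, 0, -0.0223, 0, 0, 0, -1, -0.0263, 0, -0.0308, 0, 0, 0, -1, -0.0263, 0, -0.0308, 0, 0, 0, -1, -0.0263, 0, -0.0308, 0, 0, 0, -1]'

```text
time: 10.8
tool_pos: [0.4966, 0.0541, 0.1461]
tcp_rot: [-0.038, 2.585, 0.011]
wrist_force: [-0.9, 0.7, -2.1]
width: 0.25
grip_force: 69.2
```

```bash
python3 - <<'E'
from m import *
t=read_camera("top"); m=meas(t["color"]); print(m)
go(([.40,.05,.155],1.9,32),([.42,-.15,.155],-20,32),([.4748,-.2566,.1541],-29.3,32))
E
```

```text
{'L': (np.float64(208.49), 42), 'C1': (np.float64(208.36), 13), 'C2': (np.float64(207.7), 1), 'R': (np.float64(207.3), 32)}
t 10.8 pos [0.496  0.0541 0.1453] F [-0.5 -0.2 -2. ] w 0.25 g 69.2
[0.0766, -0.0013, -0.0589] [-0.1, -0.2, -0.2]
[0.0645, -0.2018, -0.0515] [11.5, -0.2, 18.4]
[0.0211, -0.3099, -0.0235] [16.4, -0.2, 26.3]
```

Call:
jog_arm --deltas '[0.035, 0, -0.027, 0, 0, 0, -1, 0.0766, 0, -0.059, 0, 0, 0, -1, 0.0766, 0, -0.059, 0, 0, 0, -1, 0.07, -0.1, -0.055, 5, 0, 9, -1, 0.0645, -0.2, -0.0515, 11.5, -0.2, 18.4, -1, 0.0645, -0.2, -0.0515, 11.5, -0.2, 18.4, -1, 0.0645, -0.2, -0.0515, 11.5, -0.2, 18.4, -1, 0.0645, -0.2, -0.0515, 11.5, -0.2, 18.4, -1]'

```text
time: 11.65
tool_pos: [0.4197, -0.1504, 0.1536]
tcp_rot: [0.454, 2.55, -0.13]
wrist_force: [0.1, 0.8, -1.3]
width: 0.246
grip_force: 69.9
```

```bash
python3 - <<'E'
from h import *
go(([.4765,-.2576,.12],-29.3,32))
E
```

```text
t 11.7 pos [ 0.4197 -0.1504  0.1536] F [ 0.1  0.8 -1.3] w 0.25 g 69.9
[-0.0589, -0.081, 0.0762] [4.8, -0.1, 7.7]
```

Call:
jog_arm --deltas '[-0.03, -0.04, 0.02, 2.4, 0, 3.8, -1, -0.056, -0.081, 0.05, 4.8, -0.1, 7.7, -1, -0.058, -0.081, 0.076, 4.8, -0.1, 7.7, -1, -0.058, -0.081, 0.076, 4.8, -0.1, 7.7, -1, -0.058, -0.081, 0.076, 4.8, -0.1, 7.7, -1, -0.058, -0.081, 0.076, 4.8, -0.1, 7.7, -1]'

```text
time: 12.25
tool_pos: [0.4761, -0.2541, 0.1207]
tcp_rot: [0.651, 2.511, -0.186]
wrist_force: [1.1, -0.4, -1.1]
width: 0.245
grip_force: 69.9
```

```bash
python3 - <<'E'
from h import *
go(([.4750,-.2566,.060],-29.3,32),([.4750,-.2566,.053],-29.3,32))
E
```

```text
t 12.2 pos [ 0.4761 -0.2541  0.1207] F [ 1.1 -0.4 -1.1] w 0.24 g 69.9
[0.032, -0.0027, 0.0516] [0.2, 0.1, 0.2]
[0.0357, -0.0027, 0.0575] [0.2, 0.1, 0.2]
```

Call:
jog_arm --deltas '[0.015, -0.002, 0.024, 0, 0, 0, -1, 0.026, -0.002, 0.042, 0, 0, 0, -1, 0.031, -0.002, 0.049, 0, 0, 0, -1, 0.033, -0.002, 0.053, 0, 0, 0, -1, 0.034, -0.002, 0.0545, 0, 0, 0, -1, 0.0345, -0.002, 0.0552, 0, 0, 0, -1, 0.0345, -0.002, 0.0552, 0, 0, 0, -1]'

```text
time: 12.95
tool_pos: [0.477, -0.2571, 0.058]
tcp_rot: [0.65, 2.506, -0.188]
wrist_force: [-0.2, -0.1, -2.0]
width: 0.25
grip_force: 70.0
```

```bash
python3 - <<'E'
from h import *
go(([.4750,-.2566,.053],-29.3,32)); print(readout.read_state()["torque"])
E
```

```text
t 12.9 pos [ 0.477  -0.2571  0.058 ] F [-0.2 -0.1 -2. ] w 0.25 g 70.0
[0.0044, -0.0005, 0.0032] [0.1, 0.3, 0.2]
[ 0.24951712  0.41013618 -0.02371886]
```

Still free; creep down.

Call:
jog_arm --deltas '[0.0005, 0, 0.0009, 0, 0, 0, -1, 0.001, 0, 0.0017, 0, 0, 0, -1, 0.0016, 0, 0.0025, 0, 0, 0, -1, 0.0019, 0, 0.003, 0, 0, 0, -1, 0.0019, 0, 0.003, 0, 0, 0, -1]'

```text
time: 13.45
tool_pos: [0.4764, -0.2569, 0.0535]
tcp_rot: [0.651, 2.508, -0.187]
wrist_force: [-0.2, -0.7, 0.2]
width: 0.25
grip_force: 70.1
```

```bash
python3 - <<'E'
from h import *
go(); print(readout.read_state()["torque"])
E
```

```text
t 13.4 pos [ 0.4764 -0.2569  0.0535] F [-0.2 -0.7  0.2] w 0.25 g 70.1
[ 0.07352061  0.19501183 -0.00429419]
```

Call:
jog_arm --deltas '[0.0003, 0, 0.0004, 0, 0, 0, -1, 0.0005, 0, 0.0008, 0, 0, 0, -1, 0.0005, 0, 0.0008, 0, 0, 0, -1]'

```text
time: 13.75
tool_pos: [0.4769, -0.2572, 0.0533]
tcp_rot: [0.651, 2.506, -0.188]
wrist_force: [-1.0, 0.9, 4.5]
width: 0.246
grip_force: 71.1
```

```bash
python3 - <<'E'
from h import *
go(); print(readout.read_state()["torque"])
E
```

```text
t 13.8 pos [ 0.4769 -0.2572  0.0533] F [-1.   0.9  4.5] w 0.25 g 71.1
[-0.01272353  0.07220778 -0.03835163]
```

In contact (4.5 N). Open slowly, then withdraw along the tool axis.

Call:
jog_arm --deltas '[0, 0, 0, 0, 0, 0, -0.45, 0, 0, 0, 0, 0, 0, -0.4, 0, 0, 0, 0, 0, 0, -0.3, 0, 0, 0, 0, 0, 0, -0.1, 0, 0, 0, 0, 0, 0, 0.1, 0, 0, 0, 0, 0, 0, 0.1, 0, 0, 0, 0, 0, 0, 0.1, 0, 0, 0, 0, 0, 0, 0.1]'

```text
time: 14.55
tool_pos: [0.4762, -0.2567, 0.0523]
tcp_rot: [0.651, 2.508, -0.187]
wrist_force: [0.5, 0.2, -0.4]
width: 0.552
grip_force: 0.0
```

Call:
jog_arm --deltas '[0, 0, -0.01, 0, 0, 0, 0.1, 0, 0, -0.03, 0, 0, 0, 0.1, 0, 0, -0.06, 0, 0, 0, 0.1, 0, 0, -0.1, 0, 0, 0, 0.1, 0, 0, -0.14, 0, 0, 0, 0.1, 0, 0, -0.14, 0, 0, 0, 0.1, 0, 0, -0.14, 0, 0, 0, 0.1]'

```text
time: 15.25
tool_pos: [0.4115, -0.2209, 0.1728]
tcp_rot: [0.65, 2.504, -0.188]
wrist_force: [-0.5, 0.1, 0.2]
width: 0.552
grip_force: 0.0
```

```bash
python3 - <<'E'
from m import *
go(); t=read_camera("top"); print(meas(t["color"]))
m=(cv2.cvtColor(t["color"],cv2.COLOR_BGR2GRAY)<45).astype(np.uint8); n,l,st,ce=cv2.connectedComponentsWithStats(m)
for i in range(1,n):
    if st[i,4]>80 and 390<ce[i][0]<560 and 200<ce[i][1]<380: print(ce[i].round(1),st[i,4])
c=read_camera("wrist"); g=cv2.cvtColor(c["color"],cv2.COLOR_BGR2GRAY)
m=(g<40).astype(np.uint8); m[330:]=0; n,l,st,ce=cv2.connectedComponentsWithStats(m)
for i in range(1,n):
    if st[i,4]>300:
        ys,xs=np.where(l==i); print("wrist",st[i].tolist(),cv2.minAreaRect(np.c_[xs,ys].astype(np.float32)))
E
```

```text
t 15.2 pos [ 0.4115 -0.2209  0.1728] F [-0.5  0.1  0.2] w 0.55 g 0.0
{'L': (np.float64(208.49), 42), 'C1': (np.float64(208.36), 13), 'C2': (np.float64(207.69), 7), 'R': (np.float64(207.3), 31)}
[466.1 267.2] 480
[462.5 323.7] 1612
[423.3 318.7] 112
[516.5 333.3] 229
wrist [320, 26, 42, 98, 1993] ((340.1004333496094, 75.16180419921875), (24.673673629760742, 96.14652252197266), 13.172553062438965)
wrist [70, 147, 72, 28, 1389] ((105.7517318725586, 161.02069091796875), (22.920555114746094, 71.91738891601562), 85.2363510131836)
wrist [300, 199, 29, 15, 362] ((313.7694091796875, 205.54396057128906), (13.919695854187012, 28.053539276123047), 87.95458984375)
wrist [397, 297, 33, 33, 393] ((406.389404296875, 318.3392639160156), (45.00090408325195, 21.782352447509766), 51.07245635986328)
wrist [200, 298, 32, 32, 375] ((215.5495147705078, 313.5049743652344), (27.861042022705078, 33.93076705932617), 5.7105937004089355)
wrist [371, 300, 21, 30, 383] ((381.0, 314.5), (29.0, 20.0), 90.0)
wrist [238, 302, 20, 28, 358] ((247.5, 315.5), (27.0, 19.0), 90.0)
```

The hook is back where it lay, the pan is level with its neighbours and the gripper is clear.

```bash
python3 -c "
from workcell import finish_job
print(finish_job())"
```

```text
the job is handed in; nothing more can be done
None
```

I hooked the centre pan and drew it forward until its front rim was level with the pans beside it, to about 0.3 mm in the top camera. The hook is back on the cutting boards, the other two pans did not move, the bowl was never approached, and the job was handed in at about 15 s.

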